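# Pull the red stand shim over the riser's edge and put it in the parts tray

## Task

The column stand needs its red slotted shim, which lies flat on the low grey riser and is too thin to pick up there. Slide it out over the riser's front edge until about a third of its length overhangs, take it by its two long sides where it overhangs, and lower it into the steel tray, letting go only when it is close to the tray's floor, so that it lies flat in the tray. Do not let it fall on the bench, and leave the blue shim where it is.

Things in the scene. Friction and masses are not known exactly. Their poses are not given: they have to be found in the camera images.
- red_shim_center (a point): Centre (half-way up) of the loose red painted metal plate (sizes in mm): 130 long (its x) x 45 wide (y) x 3 thick, 50 g; x axis within 10 deg of the riser's. Solid end towards the robot; at the far (+x) end a slot 14 wide, 45 deep. Drags along under shut fingertips pressed lightly (about 5 N) at this point; tips off if over 58 overhangs. Once overhanging, fingertips fit down past both long sides.
- blue_shim_center (a point): Centre of the blue shim, same shape and size as the red one, beside it on the riser (left or right), about 120 to 145 mm away centre to centre. To be left alone.
- riser_edge (a point): Middle of the front upper edge of the riser, level with its top: a fixed grey board (mm) 280 x 280, 18 thick, top 80 above the bench, on dark side plates set back 90 from this edge, nothing under the overhang. x points back over the board, away from the robot; y along the edge; z up. Pots up to 50 high stand over 230 behind the edge.
- tray_in (a point): Centre of the inner floor of the fixed open steel tray (mm): inside 242 (its x) x 182 (its y), walls 4 thick, rim 22 above the bench, floor 4 above the bench. z up.
Mind the look-alikes: they are no part of the job. Of the things shaped like the part that bears red_shim_center, the red one is meant.

How it is judged:
By the outcome, as a careful person would: the job done as asked, in the order asked, and still so for the second after the job is handed in, with the robot touching nothing.
It also fails if it takes over 48 s, if anything falls off the work surface, if the arm or the gripper's body presses on something with over 40 N, if the wrist force passes 120 N, or if a joint passes its speed limit or range.

## Robot

A 6-joint arm with a two-finger parallel gripper is mounted at the origin on the work surface. World frame = base frame: x ahead of the robot, y to its left, z up, the work surface at z = 0. Lengths are in m, angles in rad, forces in N, time in s.
With the tool pointing down it reaches from about 0.4 to 0.825 m from the base axis. Payload 7 kg.
Tool frame: the origin (TCP) lies at the very end of the fingers, on their centre line; the grasp point (between the pads) lies 19 mm behind it; z points along the fingers, y is the direction in which the jaws open and shut (so a half turn about z gives the same grasp; the last joint's range is limited). The gripper opens to 88 mm and grips with 3 to 60 N. Pads are 19 mm wide; open, the fingers measure 130 mm over their backs; the gripper's body (78 mm by 193 mm) begins 47 mm behind the grasp point.
Start: joints at [1.41, 0.359, 0.012, 0, -1.224, -0.288], TCP at [0.293, 0.608, 0.227] pointing down, gripper open.
Joint ranges: [-3.07, 3.07], [-1.43, 2.12], [-1.02, 1.25], [-3.03, 1.67], [-3.05, -0], [-3.03, 3.03]. Speed limits (rad/s): [2.39, 2.39, 3.01, 3.14, 3.14, 3.14].

## Interface

Orientations are given as [roll, pitch, yaw] about the fixed x, y, z axes, in that order (R = Rz(yaw) Ry(pitch) Rx(roll)).
In Python, from station import arm gives the robot as it stands.
- The arm moves only by the shell command python3 -m inch 'ROWS' [FORCE]. ROWS is text: rows parted by semicolons, each of 7 numbers parted by spaces: the closure, from 0 (fully open) to 1 (shut), then the shift along the tool's x, y, z each as a share of 300 mm, from -1 to 1, then the turn, a rotation vector about the tool's x, y, z each as a share of 60 degrees, from -1 to 1. In form: grip tx ty tz rx ry rz; .... A call has 1 to 12 rows; each row is the pose to reach, as a shift and turn from the pose commanded when the call began, along the tool's axes at that moment; what a row does not reach only later rows make up. A row lasts 1/10 s, in which the tool goes at most 50 mm and 8.59 degrees, less where a joint would pass 70% of its speed; a pose out of reach is approached as far as the arm can. A call with a number of a shift or a turn outside -1 to 1 is refused whole. A call with a gripper value outside its range is refused whole. The fingers move at their own pace and stop on an object; FORCE is the grip in N (left out, the last holds). Time passes only in rows, so rows that repeat a pose let the fingers close. It gives the time, the measured TCP pose, the force and the opening at its end, in the units of the state.
- arm.get_state(): the state, without advancing time (a new reading comes with each control period).
- arm.grab_frame(name): name is "scene" or "top" or "wrist"; returns a dict with "img" (400x640x3 uint8, red, green, blue), "range_z" (400x640 float32, m along the optical axis (not along the pixel's ray), 0 where there is no reading), "fx", "fy", "cx", "cy" (pixels), "extrinsics" (4x4, takes a point from world to camera coordinates); the wrist camera has in their place "tool_from_camera" (4x4, takes a point from camera to tool coordinates, whose origin is the TCP and whose axes are the flange's). Camera axes: x right, y up, looking along -z (the intrinsics and any distortion apply to the point x, -y, -z); pixel columns grow to the right and rows downward; lengths in m; the calibration is good to about 2 mm. A picture is of the moment at which its call begins: read the wrist's pose just before it.
- arm.job_done(): hands the job in, once; it reports no verdict.
The state is a dict: "t": time; "q": joint angles; "qd": joint speeds; "joint_efforts": joint torques, N m; "eef_pos": TCP position; "ee_rot": TCP orientation; "force": force on the tool from outside, world axes, zero at the start; "moment": the same for the moment, N m; "width": finger opening in m.
Only numpy, scipy, OpenCV 4.12 (cv2) and the standard library are available. Lean on these libraries where they do the work, as an engineer would, in place of code of your own. Each camera call takes 0.05 s, during which the arm holds its last target.

## Working session

There is one attempt and no reset: what is moved stays moved. The work goes in short steps, Python scripts to look and compute and a shell command to move; the robot and the scene stay as the last step left them, time stands still between calls to the robot, and variables do not carry over. Pictures are saved under pics/ and viewed, and the job is handed in when it is done.

```bash
ls; mkdir -p pics
python3 - <<'E'
from station import arm
import cv2,pickle,numpy as np
s=arm.get_state();print(s)
for n in("scene","top","wrist"):
    f=arm.grab_frame(n);pickle.dump(f,open(n+"0.pkl","wb"));cv2.imwrite(f"pics/{n}0.png",f["img"][...,::-1])
    print(n,f["fx"],f["fy"],f["cx"],f["cy"],[k for k in f]);print(f.get("extrinsics",f.get("tool_from_camera")))
E
```

```text
pics
{'t': 0.0, 'q': array([ 1.41007799e+00,  3.59375728e-01,  1.10712871e-02, -3.80679225e-04,
       -1.22410952e+00, -2.88144487e-01]), 'qd': array([-1.13390729e-03,  7.76511365e-05, -3.16558136e-04, -9.10650120e-04,
       -1.17064578e-03,  2.11534542e-03]), 'joint_efforts': array([-1.01523074e-03, -5.82722890e+01,  2.93060213e+01,  6.99709520e+00,
        6.92052490e-03, -1.62214396e-04]), 'eef_pos': array([0.29268461, 0.60769641, 0.22562982]), 'ee_rot': array([ 3.13994001e+00, -1.16625957e-04, -4.48992362e-01]), 'force': array([ 0.56317521, -0.53694592, -0.51034125]), 'moment': array([ 0.01592961,  0.02277362, -0.00294115]), 'width': 0.08792765358508124}
scene 484.7754710556126 484.7754710556126 315.6527335496419 196.9635613138729 ['img', 'range_z', 'fx', 'fy', 'cx', 'cy', 'extrinsics']
[[-0.06593876  0.9977959   0.00744434  0.04573154]
 [-0.7675939  -0.05548993  0.63852993  0.31364177]
 [ 0.63753563  0.03638964  0.76956098 -1.51439289]
 [ 0.          0.          0.          1.        ]]
top 507.86231302046133 507.86231302046133 318.16350258067683 205.033314671875 ['img', 'range_z', 'fx', 'fy', 'cx', 'cy', 'extrinsics']
[[-0.01178086 -0.99989966  0.00786633 -0.01420971]
 [ 0.98757017 -0.01040176  0.1568342  -0.50334822]
 [-0.15673664  0.0096162   0.98759362 -1.06243327]
 [ 0.          0.          0.          1.        ]]
wrist 341.52512855033166 341.52512855033166 319.1452450047244 201.45979543413003 ['img', 'range_z', 'fx', 'fy', 'cx', 'cy', 'tool_from_camera']
[[ 7.19022808e-04  9.68592723e-01  2.48651602e-01  6.67918917e-02]
 [ 9.99999287e-01 -4.59259773e-04 -1.10269397e-03  1.37950812e-03]
 [-9.53865673e-04  2.48652218e-01 -9.68592363e-01 -1.58492204e-01]
 [ 0.00000000e+00  0.00000000e+00  0.00000000e+00  1.00000000e+00]]
```

View pics/scene0.png

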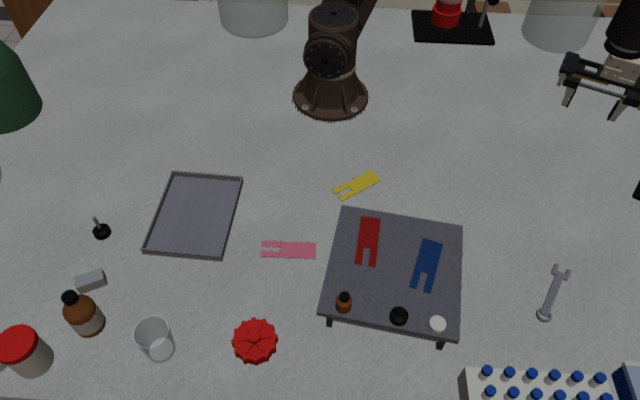

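View pics/top0.png

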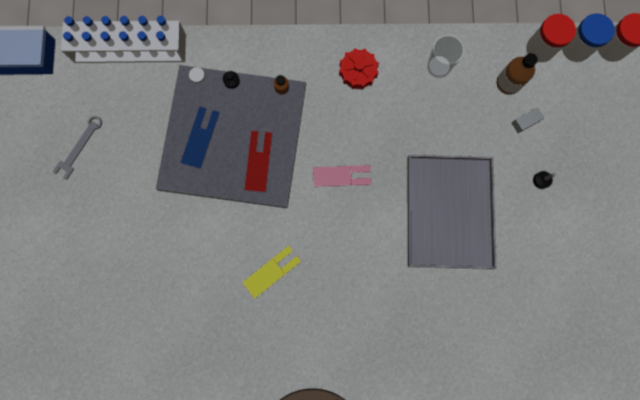

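View pics/wrist0.png

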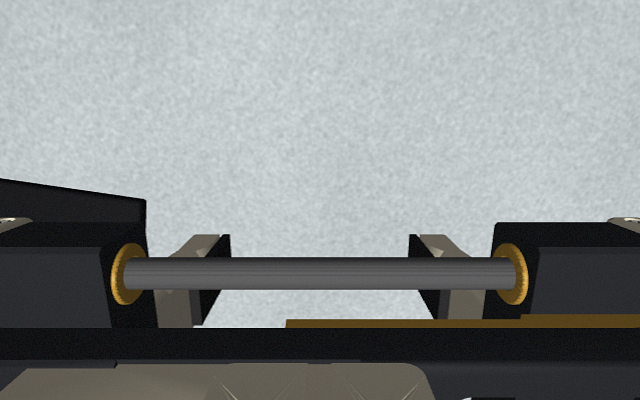

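The red plate on the riser is at top (258,162) / scene (368,241). Look-alikes are blue at top (200,137), pink on the bench at (341,176), yellow on the bench at (272,272), and round red lids at (358,68) and (558,30). By the description I choose (258,162): red, flat on the riser, slot towards +x. Next I measure and check it in a crop.

```bash
cat > h.py <<'E'
import numpy as np,cv2,pickle
def ray(f,uv,z):
    uv=np.atleast_2d(np.asarray(uv,float));T=f["extrinsics"];R,t=T[:3,:3],T[:3,3]
    d=np.c_[(uv[:,0]-f["cx"])/f["fx"],-(uv[:,1]-f["cy"])/f["fy"],-np.ones(len(uv))]@R
    c=-R.T@t;return c+d*((z-c[2])/d[:,2])[:,None]
def proj(f,P):
    T=f["extrinsics"];p=np.atleast_2d(P)@T[:3,:3].T+T[:3,3]
    return np.c_[f["fx"]*p[:,0]/-p[:,2]+f["cx"],f["cy"]+f["fy"]*p[:,1]/p[:,2]]
def mask(f,col):
    h=cv2.cvtColor(f["img"],cv2.COLOR_RGB2HSV);H,S,V=h[...,0].astype(int),h[...,1],h[...,2]
    if col=="red":return (((H<6)|(H>174))&(S>190)&(V>80)).astype(np.uint8)
    return ((abs(H-110)<12)&(S>150)&(V>60)).astype(np.uint8)
def shim(f,col,near,z=0.083):
    n,l,st,ce=cv2.connectedComponentsWithStats(mask(f,col))
    k=[i for i in range(1,n) if st[i,4]>150];k=min(k,key=lambda i:np.hypot(*(ce[i]-near)))
    cs,_=cv2.findContours((l==k).astype(np.uint8),cv2.RETR_EXTERNAL,cv2.CHAIN_APPROX_NONE)
    P=ray(f,cs[0][:,0,:],z)[:,:2]
    r=cv2.minAreaRect((P*1000).astype(np.float32));b=cv2.boxPoints(r)
    e1,e2=b[1]-b[0],b[2]-b[1];e=e1 if np.hypot(*e1)>np.hypot(*e2) else e2
    if e[0]<0:e=-e
    return np.array(r[0])/1000,np.sort(r[1]),np.degrees(np.arctan2(e[1],e[0])),st[k]
E
python3 - <<'E'
from h import *
for n,nr,nb in(("top",(258,162),(200,137)),("scene",(368,241),(427,265))):
    f=pickle.load(open(n+"0.pkl","rb"))
    print(n,"red",shim(f,"red",nr),"blue",shim(f,"blue",nb))
f=pickle.load(open("top0.pkl","rb"));g=pickle.load(open("scene0.pkl","rb"))
im=f["img"][...,::-1]
cv2.imwrite("pics/crop_r.png",cv2.resize(im[55:215,145:375],None,fx=3.3,fy=3.3,interpolation=2))
cv2.imwrite("pics/crop_t.png",cv2.resize(im[145:280,395:505],None,fx=4,fy=4,interpolation=2))
# depth check
def dz(f,u,v):
    z=f["range_z"][v,u];T=f["extrinsics"];p=np.array([(u-f["cx"])/f["fx"]*z,-(v-f["cy"])/f["fy"]*z,-z]);return T[:3,:3].T@(p-T[:3,3])
for uv in((258,175),(225,180),(450,210),(341,176),(350,300)):print(uv,dz(f,*uv))
E
```

```text
top red (array([0.59223401, 0.10676762]), array([ 40.70503998, 125.14303589]), np.float32(-5.7583337), array([246, 132,  25,  59, 947], dtype=int32)) blue (array([0.64589044, 0.23085385]), array([ 42.52291489, 126.56819916]), np.float32(-16.848799), array([181, 107,  38,  61, 999], dtype=int32))
scene red (array([0.59392645, 0.10765104]), array([ 41.98074722, 125.96060181]), np.float32(-5.85515), array([355, 217,  25,  49, 764], dtype=int32)) blue (array([0.64697601, 0.23181761]), array([ 43.45114517, 127.81988525]), np.float32(-16.85363), array([410, 239,  32,  54, 916], dtype=int32))
(258, 175) [0.56151895 0.10628196 0.08310559]
(225, 180) [0.55267285 0.17633513 0.07753439]
(450, 210) [ 0.49428538 -0.31541761  0.0050847 ]
(341, 176) [ 0.5751744  -0.07272967  0.00233093]
(350, 300) [ 0.29851115 -0.08748166 -0.00228869]
```

View pics/crop_r.png

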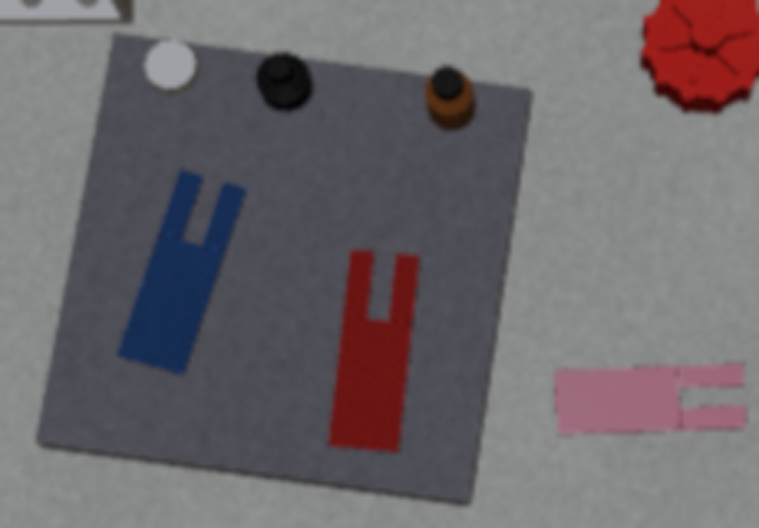

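View pics/crop_t.png

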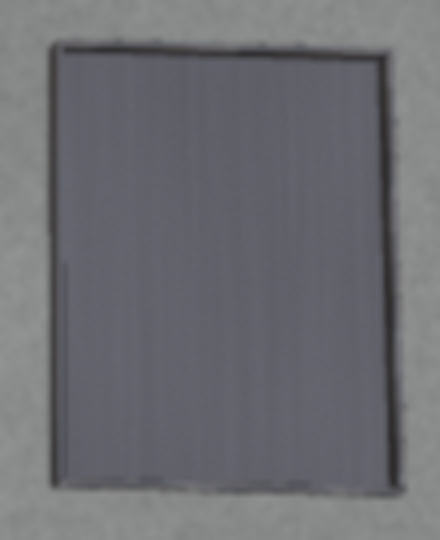

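The crop confirms it: red plate with its slot to the far end, blue to its left, and pink separately on the bench. Next, the riser and tray frames.

Run:
```python
from h import *
f=pickle.load(open("top0.pkl","rb"));g=pickle.load(open("scene0.pkl","rb"))
c=np.array([(38,441),(470,499),(532,90),(113,33)])/3.3+[145,55]
P=ray(f,c-.3,0.08)[:,:2];print("riser FL FR BR BL",P.round(4))
for a,b in((0,1),(1,2),(2,3),(3,0)):
    d=P[b]-P[a];print(np.hypot(*d).round(4),np.degrees(np.arctan2(d[1],d[0])).round(2))
# grey-mask of riser in top view
hsv=cv2.cvtColor(f["img"],cv2.COLOR_RGB2HSV);print(f["img"][180,225],f["img"][230,200],f["img"][199,225:227],)
for u in(200,240):print(u,[(v,f["img"][v,u].tolist()) for v in range(190,210)])
# tray by inner floor mask in each view
T=np.array([(58,50),(385,54),(395,490),(55,487)])/4+[395,145]
for z in(0.022,):
    Q=ray(f,T-.3,z)[:,:2];print("tray rim",z,Q.round(4))
    for a,b in((0,1),(1,2),(2,3),(3,0)):
        d=Q[b]-Q[a];print(np.hypot(*d).round(4),np.degrees(np.arctan2(d[1],d[0])).round(2))
cv2.imwrite("pics/sc_r.png",cv2.resize(g["img"][195:365,310:480,::-1],None,fx=3.5,fy=3.5,interpolation=2))
cv2.imwrite("pics/sc_t.png",cv2.resize(g["img"][160:270,135:255,::-1],None,fx=5,fy=5,interpolation=2))
```

```text
riser FL FR BR BL [[0.5358 0.3195]
 [0.4956 0.0454]
 [0.7678 0.004 ]
 [0.8099 0.2806]]
0.2771 -98.34
0.2754 -8.65
0.2797 81.36
0.2768 171.9
[78 78 86] [138 140 140] [[72 71 71]
 [66 65 66]]
200 [(190, [79, 79, 88]), (191, [79, 79, 87]), (192, [77, 77, 85]), (193, [75, 75, 83]), (194, [75, 74, 80]), (195, [68, 66, 69]), (196, [93, 93, 93]), (197, [126, 128, 127]), (198, [134, 136, 136]), (199, [136, 138, 138]), (200, [136, 137, 136]), (201, [136, 138, 137]), (202, [137, 139, 139]), (203, [140, 142, 141]), (204, [142, 145, 144]), (205, [143, 145, 144]), (206, [141, 143, 142]), (207, [139, 140, 140]), (208, [136, 138, 138]), (209, [136, 139, 138])]
240 [(190, [81, 81, 90]), (191, [80, 80, 88]), (192, [77, 77, 86]), (193, [76, 76, 85]), (194, [77, 77, 85]), (195, [77, 78, 86]), (196, [76, 77, 85]), (197, [74, 74, 82]), (198, [73, 73, 81]), (199, [73, 73, 80]), (200, [66, 65, 70]), (201, [73, 73, 73]), (202, [113, 114, 113]), (203, [136, 138, 137]), (204, [137, 139, 139]), (205, [137, 139, 138]), (206, [137, 139, 139]), (207, [138, 140, 139]), (208, [137, 140, 139]), (209, [136, 137, 137])]
tray rim 0.022 [[ 0.6124 -0.2254]
 [ 0.6083 -0.4091]
 [ 0.3654 -0.3987]
 [ 0.3692 -0.2141]]
0.1837 -91.28
0.2431 177.54
0.1846 88.84
0.2435 -2.67
```

View pics/sc_r.png

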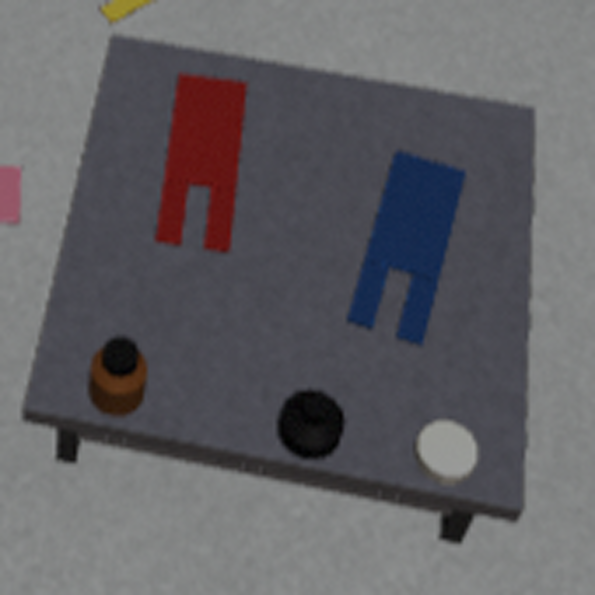

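View pics/sc_t.png

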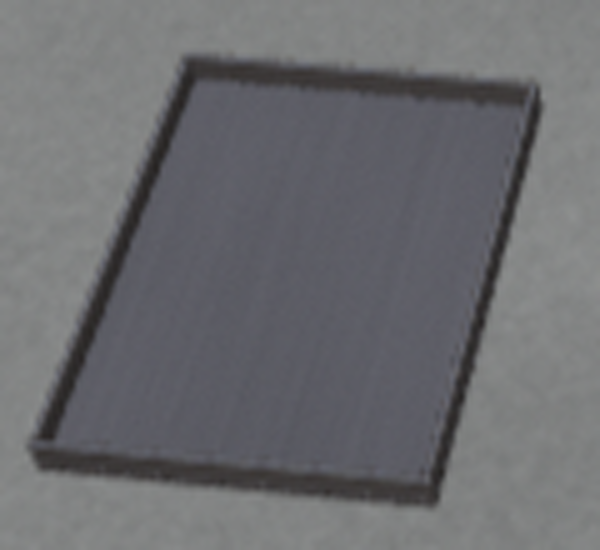

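```bash
cat >> h.py <<'E'
from scipy.spatial.transform import Rotation as Ro
def go(p,yaw):
    "shares (tx ty tz rx ry rz) from measured pose to world p, tool down at yaw (rad)"
    from station import arm
    s=arm.get_state();R=Ro.from_euler("xyz",s["ee_rot"]);G=Ro.from_euler("xyz",[np.pi,0,yaw])
    t=R.inv().apply(np.array(p)-s["eef_pos"])/0.3;r=np.degrees((R.inv()*G).as_rotvec())/60
    print("t %.2f"%s["t"],"pos",s["eef_pos"].round(4),"rpy",s["ee_rot"].round(4),"F",s["force"].round(1),"w",round(s["width"],4));print("rows",t.round(4),r.round(4))
E
python3 - <<'E'
from h import *
go((0.593,0.1072,0.13),-0.101)
# cross-check with scene view
g=pickle.load(open("scene0.pkl","rb"))
a=ray(g,np.array([(112,38),(533,107)])/3.5+[310,195]-.35,0.08);print("riser front corners (scene)",a.round(4),a.mean(0))
b=ray(g,np.array([(186,60),(540,87),(437,490),(35,445)])/5+[135,160]-.4,0.022);print("tray outer rim",b.round(4),b.mean(0))
E
python3 -m inch '1 0.8 0.53 0 0 0 -0.33;1 0.8 0.53 0 0 0 -0.33;1 0.8 0.53 0 0 0 -0.33;1 0.8 0.53 0 0 0 -0.33;1 0.8 0.53 0 0 0 -0.33;1 0.8 0.53 0 0 0 -0.33;1 0.8 0.53 0 0 0 -0.33' 20
python3 -c "
from h import *
go((0.593,0.1072,0.13),-0.101)"
```

```text
t 0.15 pos [0.2927 0.6078 0.2259] rpy [ 3.1404e+00 -1.0000e-04 -4.4890e-01] F [ 0.3 -0.2 -0.6] w 0.088
rows [1.6258 1.0687 0.3211] [ 1.200e-03  1.000e-04 -3.322e-01]
riser front corners (scene) [[0.4978 0.0474 0.08  ]
 [0.5354 0.3215 0.08  ]] [0.51659038 0.18447413 0.08      ]
tray outer rim [[ 0.3689 -0.4014  0.022 ]
 [ 0.3743 -0.2125  0.022 ]
 [ 0.6233 -0.2193  0.022 ]
 [ 0.6122 -0.4093  0.022 ]] [ 0.49468065 -0.31063445  0.022     ]
t: 0.85
eef_pos: [0.4415, 0.357, 0.2267]
ee_rot: [3.141, 0.0, -0.107]
force: [0.8, 1.0, 0.4]
width: 0.0374
t 0.85 pos [0.4415 0.357  0.2267] rpy [ 3.1411e+00  1.0000e-04 -1.0700e-01] F [0.8 1.  0.4] w 0.0374
rows [0.5909 0.7737 0.3227] [ 0.0005  0.0001 -0.0058]
```

```bash
python3 -m inch '1 0.59 0.774 0.2 0 0 0;1 0.59 0.774 0.2 0 0 0;1 0.59 0.774 0.2 0 0 0;1 0.59 0.774 0.2 0 0 0;1 0.59 0.774 0.2 0 0 0;1 0.59 0.774 0.2 0 0 0;1 0.59 0.774 0.32 0 0 0;1 0.59 0.774 0.32 0 0 0;1 0.59 0.774 0.32 0 0 0'
python3 - <<'E'
from h import *
from station import arm
go((0.593,0.1072,0.085),-0.101)
f=arm.grab_frame("wrist");cv2.imwrite("pics/w1.png",f["img"][...,::-1])
f=arm.grab_frame("top");cv2.imwrite("pics/t1.png",cv2.resize(f["img"][55:215,145:375,::-1],None,fx=3,fy=3))
E
```

```text
t: 1.75
eef_pos: [0.5918, 0.1117, 0.1304]
ee_rot: [3.14, 0.002, -0.103]
force: [0.2, 0.1, 1.0]
width: 0.0004
t 1.75 pos [0.5918 0.1117 0.1304] rpy [ 3.1402e+00  1.6000e-03 -1.0280e-01] F [0.2 0.1 1. ] w 0.0004
rows [0.0056 0.0143 0.1512] [ 0.0013  0.0015 -0.0017]
```

View pics/w1.png

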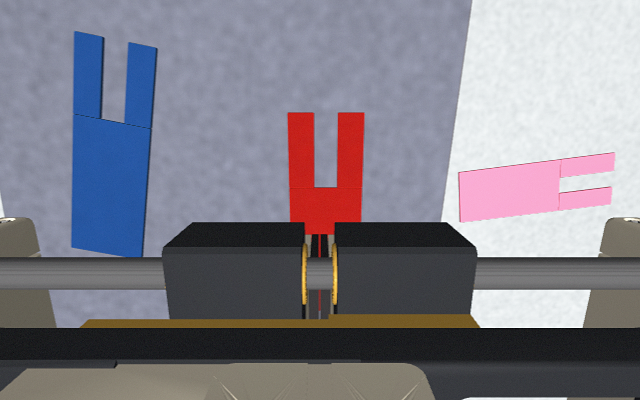

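View pics/t1.png

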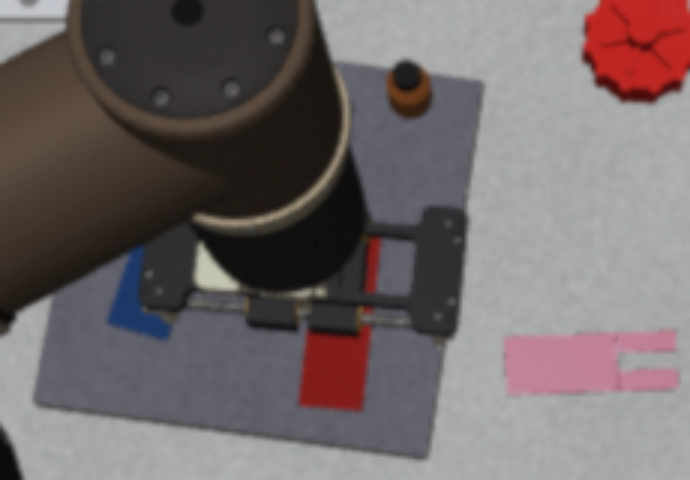

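The wrist view shows the red slot centred under the closed fingers, with far corners at (288,112) and (364,112) and the slot floor at (326,187). The fingers are roughly on the axis. I measure the plate from this view as a cross-check.

```bash
cat >> h.py <<'E'
def wray(f,s,uv,z):
    Tc=f["tool_from_camera"];R=Ro.from_euler("xyz",s["ee_rot"]).as_matrix();W=R@Tc[:3,:3];c=R@Tc[:3,3]+s["eef_pos"]
    uv=np.atleast_2d(np.asarray(uv,float));d=np.c_[(uv[:,0]-f["cx"])/f["fx"],-(uv[:,1]-f["cy"])/f["fy"],-np.ones(len(uv))]@W.T
    return c+d*((z-c[2])/d[:,2])[:,None]
E
python3 - <<'E'
from h import *
from station import arm
s=arm.get_state();f=arm.grab_frame("wrist")
m=mask(f,"red");ys,xs=np.nonzero(m[100:230,250:400]);print(xs.min()+250,xs.max()+250,ys.min()+100)
P=wray(f,s,[(288,112),(364.5,112),(289.5,187),(363.5,187),(326.5,187)],0.083);print(P.round(4))
far=P[:2].mean(0)[:2];print("far",far,"width",np.hypot(*(P[0]-P[1])[:2]))
y=np.arctan2(*(P[:2].mean(0)-P[2:4].mean(0))[[1,0]]);print("yaw",np.degrees(y),"slot depth",np.hypot(*(far-P[4][:2])),"centre",far-0.065*np.array([np.cos(-.101),np.sin(-.101)]))
go((0.593,0.1072,0.085),-0.101)
E
```

```text
291 365 115
[[0.6615 0.1228 0.083 ]
 [0.657  0.078  0.083 ]
 [0.6167 0.1274 0.083 ]
 [0.6121 0.0817 0.083 ]
 [0.6144 0.1045 0.083 ]]
far [0.65925879 0.10039072] width 0.04502309067690218
yaw -5.270802960803195 slot depth 0.04506954000903926 centre [0.59459004 0.10694456]
t 1.90 pos [0.5929 0.113  0.1324] rpy [-3.1405e+00 -2.3000e-03 -1.0120e-01] F [ 0.5 -0.   0.3] w 0.0009
rows [0.0019 0.0195 0.1579] [-0.0011 -0.0022 -0.0002]
```

```bash
python3 -m inch '1 0.005 0.018 0.1 0 0 0;1 0.005 0.018 0.14 0 0 0;1 0.005 0.018 0.14 0 0 0;1 0.005 0.018 0.14 0 0 0'
python3 - <<'E'
from h import *
from station import arm
import time
go((0.594,0.107,0.083),-0.101)
for i in range(3):
    s=arm.get_state();print(s["eef_pos"],s["force"])
E
```

```text
t: 2.3
eef_pos: [0.5936, 0.1066, 0.0895]
ee_rot: [3.142, -0.001, -0.102]
force: [0.5, 0.1, 0.1]
width: 0.0004
t 2.30 pos [0.5936 0.1066 0.0895] rpy [ 3.1416e+00 -7.0000e-04 -1.0220e-01] F [0.5 0.1 0.1] w 0.0004
rows [ 0.0013 -0.0013  0.0216] [ 0.     -0.0007 -0.0011]
[0.59357678 0.10663839 0.0894789 ] [0.49116795 0.1238546  0.08761605]
[0.59357678 0.10663839 0.0894789 ] [0.49116795 0.1238546  0.08761605]
[0.59357678 0.10663839 0.0894789 ] [0.49116795 0.1238546  0.08761605]
```

Step down gently until contact force shows.

```bash
python3 -m inch '1 0 0 0.012 0 0 0;1 0 0 0.012 0 0 0'; python3 -m inch '1 0 0 0.005 0 0 0;1 0 0 0.005 0 0 0';python3 -m inch '1 0 0 0.003 0 0 0;1 0 0 0.003 0 0 0'
```

```text
t: 2.5
eef_pos: [0.5934, 0.1063, 0.0854]
ee_rot: [-3.141, -0.001, -0.103]
force: [-1.2, -0.7, 0.4]
width: 0.0003
t: 2.7
eef_pos: [0.5932, 0.106, 0.0836]
ee_rot: [-3.141, -0.0, -0.103]
force: [0.3, -0.1, -0.6]
width: 0.0003
t: 2.9
eef_pos: [0.5937, 0.1061, 0.0834]
ee_rot: [-3.141, -0.001, -0.103]
force: [-1.5, -0.3, 4.8]
width: 0.0002
```

```bash
python3 -m inch '1 0 0 0.0005 0 0 0;1 0 0 0.0005 0 0 0'; python3 -m inch '1 -0.01 0 0 0 0 0;1 -0.02 0 0 0 0 0;1 -0.03 0 0 0 0 0;1 -0.04 0 0 0 0 0;1 -0.05 0 0 0 0 0;1 -0.05 0 0 0 0 0'
cat > look.py <<'E'
import sys
from h import *
from station import arm
f=arm.grab_frame("top");im=f["img"]
cv2.imwrite(sys.argv[1],cv2.resize(im[100:260,160:350,::-1],None,fx=4,fy=4,interpolation=2))
m=mask(f,"red");n,l,st,ce=cv2.connectedComponentsWithStats(m)
for i in range(1,n):
    if st[i,4]>60 and 220<ce[i][0]<300 and ce[i][1]>110:
        print("red",st[i],ce[i].round(1))
        ys,xs=np.nonzero(l==i);v=ys.max();
        cs,_=cv2.findContours((l==i).astype(np.uint8),0,1);P=ray(f,cs[0][:,0,:],0.083)[:,:2]
        e=np.array([np.cos(-.147),np.sin(-.147)]);d=(P-[0.516,0.1836])@e*1000;print("along riser x min (mm)",(d.min()-1).round(1), "max",(d.max()+1).round(1))
s=arm.get_state();print(s["t"],s["eef_pos"].round(4),s["force"].round(1),s["width"])
E
python3 look.py pics/t2.png
```

```text
t: 3.1
eef_pos: [0.5937, 0.1061, 0.0833]
ee_rot: [-3.141, -0.001, -0.103]
force: [-1.7, 0.1, 6.3]
width: 0.0005
t: 3.7
eef_pos: [0.5788, 0.1079, 0.0833]
ee_rot: [-3.141, -0.002, -0.103]
force: [-1.7, 0.8, 6.6]
width: 0.0005
red [245 175  21  23 356] [254.6 187.1]
along riser x min (mm) 8.5 max 55.4
3.75 [0.5788 0.1079 0.0833] [0.5 0.4 7.7] 0.0004042905394689561
```

View pics/t2.png

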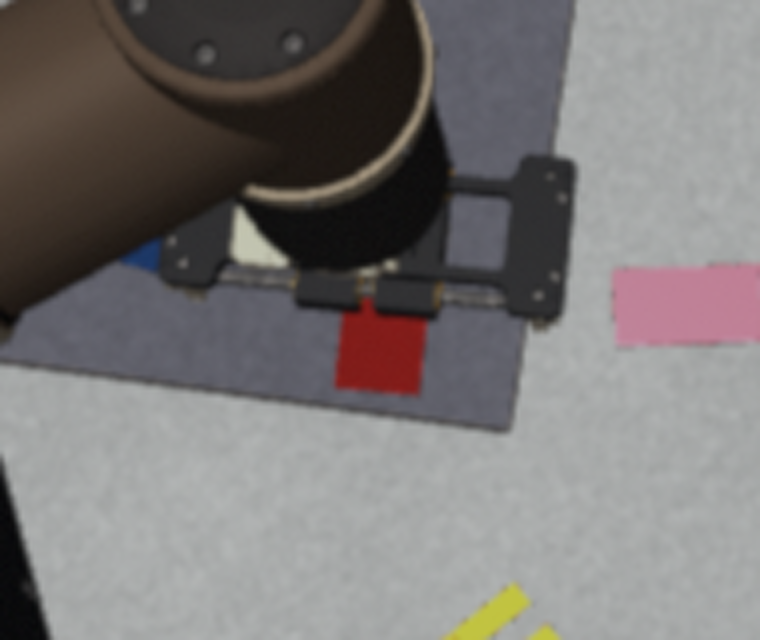

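It drags along: the solid end's edge moved from row 191 to 198, about 14 mm, and is still behind the riser edge. Continue.

```bash
python3 -m inch '1 -0.01 0 0 0 0 0;1 -0.02 0 0 0 0 0;1 -0.03 0 0 0 0 0;1 -0.04 0 0 0 0 0;1 -0.05 0 0 0 0 0;1 -0.06 0 0 0 0 0;1 -0.07 0 0 0 0 0;1 -0.08 0 0 0 0 0;1 -0.09 0 0 0 0 0;1 -0.1 0 0 0 0 0;1 -0.1 0 0 0 0 0'
python3 look.py pics/t3.png
```

```text
t: 4.85
eef_pos: [0.549, 0.1111, 0.0833]
ee_rot: [-3.141, -0.002, -0.103]
force: [-0.9, 1.0, 7.2]
width: 0.0007
red [243 190  21  21 326] [252.9 201.4]
along riser x min (mm) -20.3 max 23.1
4.9 [0.549  0.1111 0.0833] [-1.3  0.8  7.8] 0.0003150672833950285
```

View pics/t3.png

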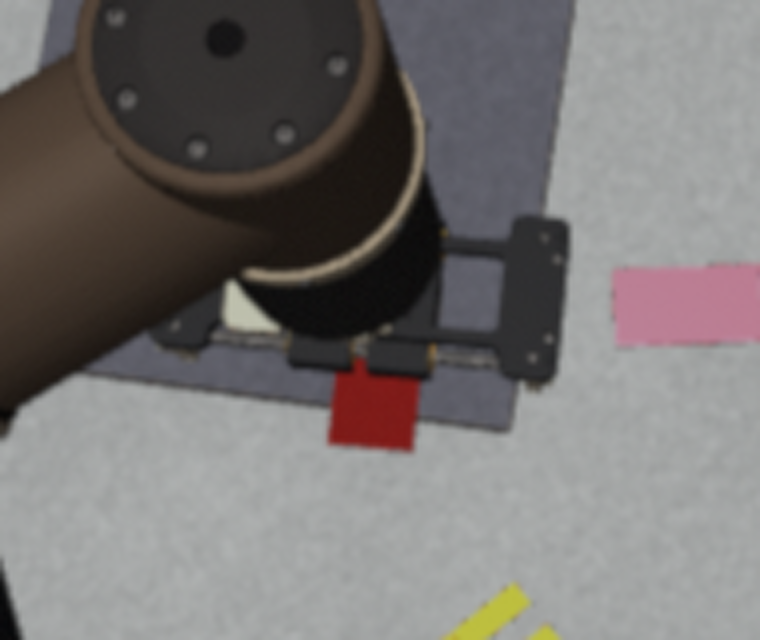

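Overhang is about 19 mm, so 24 mm more is needed.

```bash
python3 -m inch '1 -0.01 0 0 0 0 0;1 -0.02 0 0 0 0 0;1 -0.03 0 0 0 0 0;1 -0.04 0 0 0 0 0;1 -0.05 0 0 0 0 0;1 -0.06 0 0 0 0 0;1 -0.07 0 0 0 0 0;1 -0.08 0 0 0 0 0;1 -0.08 0 0 0 0 0'
python3 look.py pics/t4.png
```

```text
t: 5.8
eef_pos: [0.5251, 0.1136, 0.0833]
ee_rot: [-3.141, -0.002, -0.103]
force: [-0.7, 1.1, 5.7]
width: 0.0003
red [242 202  20  21 314] [251.6 213.4]
along riser x min (mm) -44.8 max -2.3
5.85 [0.5251 0.1136 0.0833] [-1.1  0.5  7.2] 0.00038211742692588176
```

View pics/t4.png

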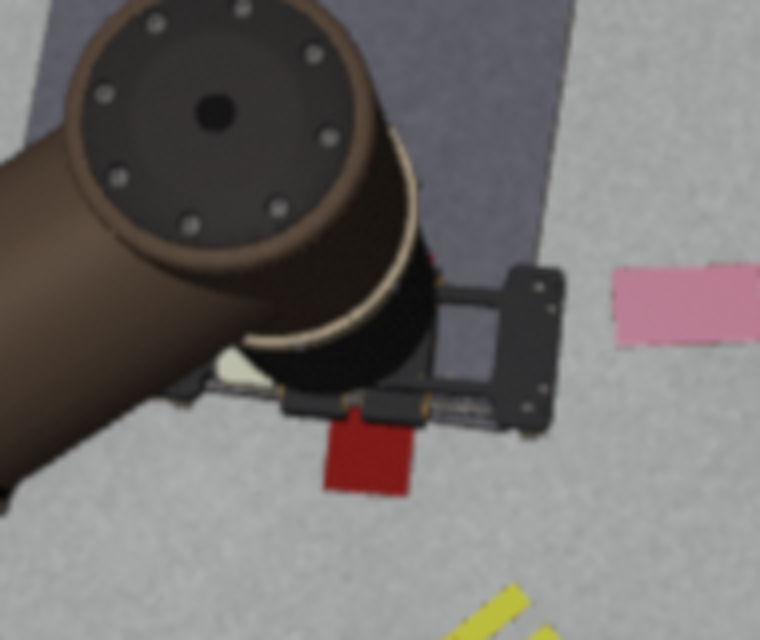

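Overhang is about 43–44 mm, a third of the length. Lift off, open and move back over the overhang.

```bash
python3 -m inch '1 0 0 -0.02 0 0 0;1 0 0 -0.05 0 0 0;0 0 0 -0.15 0 0 0;0 -0.15 0 -0.15 0 0 0;0 -0.33 0 -0.15 0 0 0;0 -0.33 0 -0.15 0 0 0;0 -0.33 0 -0.15 0 0 0;0 -0.33 0 -0.15 0 0 0'
python3 - <<'E'
from h import *
from station import arm
s=arm.get_state();f=arm.grab_frame("wrist");cv2.imwrite("pics/w5.png",f["img"][...,::-1]);pickle.dump((s,f),open("w5.pkl","wb"));print(s["t"],s["eef_pos"],s["ee_rot"],s["width"])
f=arm.grab_frame("top");pickle.dump(f,open("t5.pkl","wb"));cv2.imwrite("pics/t5.png",cv2.resize(f["img"][100:260,160:350,::-1],None,fx=4,fy=4,interpolation=2))
E
```

```text
t: 6.65
eef_pos: [0.4269, 0.1238, 0.1281]
ee_rot: [-3.141, -0.001, -0.103]
force: [-0.2, 0.0, 0.2]
width: 0.0433
6.65 [0.4269233  0.1238474  0.12811215] [-3.14070516e+00 -1.17956584e-03 -1.02628318e-01] 0.04334008846567583
```

View pics/w5.png

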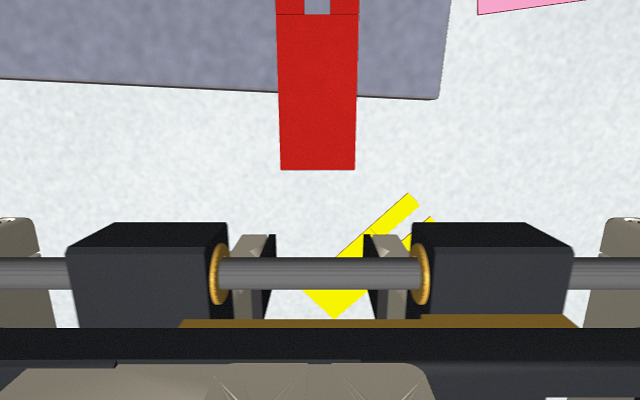

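View pics/t5.png

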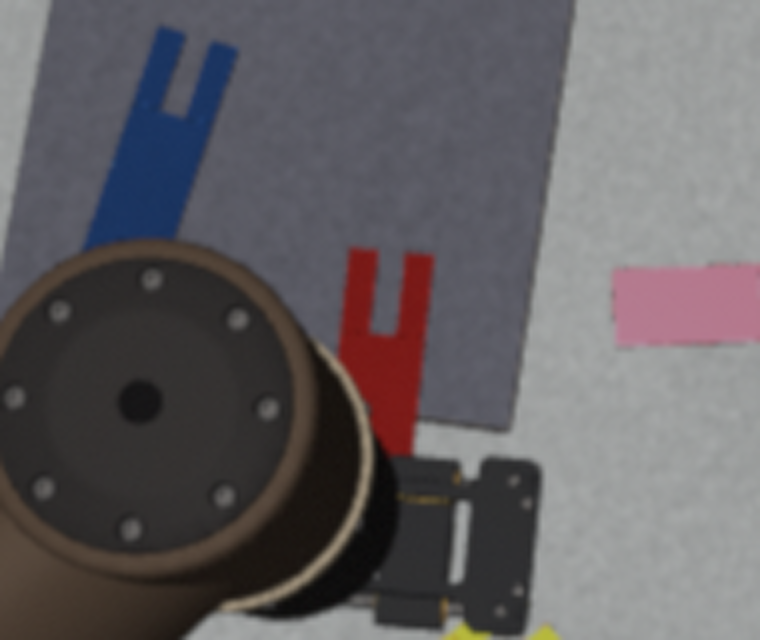

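The wrist view shows the solid end's corners at (281,170) and (355,170), and the riser edge crossing the plate at about (278,90) and (357,95).

Run:
```python
from h import *
s,f=pickle.load(open("w5.pkl","rb"))
E=wray(f,s,[(281,170),(355,170)],0.083);L=wray(f,s,[(278,60),(358,60)],0.083);X=wray(f,s,[(277,89),(358,94)],0.08)
print(E.round(4),L.round(4),"edge",X.round(4),"width",np.hypot(*(E[0]-E[1])))if 0 else print(E.round(4),L.round(4),X.round(4))
d=L.mean(0)-E.mean(0);yaw=np.arctan2(d[1],d[0]);a=d/np.linalg.norm(d);print("yaw",yaw,"width",np.linalg.norm(E[0]-E[1]),"overhang",(X.mean(0)-E.mean(0))@a)
g=E.mean(0)+0.019*a;print("grasp",g);go((g[0],g[1],0.0755),yaw)
```

```text
[[0.4625 0.1417 0.083 ]
 [0.4579 0.0974 0.083 ]] [[0.5239 0.1354 0.083 ]
 [0.5194 0.0911 0.083 ]] [[0.509  0.1383 0.08  ]
 [0.5015 0.0921 0.08  ]]
yaw -0.10273872792024134 width 0.04450593358903518 overhang 0.04520503902120255
grasp [0.47911278 0.1176275  0.083     ]
t 6.75 pos [0.427  0.1235 0.1276] rpy [-3.1415e+00 -3.0000e-04 -1.0370e-01] F [ 0.4  0.2 -0.3] w 0.0509
rows [0.1747 0.0017 0.1736] [-0.0001 -0.0003 -0.0009]
```

```bash
python3 -m inch '0 0.05 0 0 0 0 0;0 0.1 0 0 0 0 0;0 0.175 0 0 0 0 0;0 0.175 0 0 0 0 0;0 0.175 0 0 0 0 0;0 0.175 0 0 0 0 0;0 0.175 0 0 0 0 0;0 0.175 0 0 0 0 0'
python3 - <<'E'
from h import *
from station import arm
go((.4791,.1176,.0755),-.1027)
s=arm.get_state();f=arm.grab_frame("wrist");cv2.imwrite("pics/w6.png",f["img"][...,::-1])
E
```

```text
t: 7.55
eef_pos: [0.4781, 0.1179, 0.1275]
ee_rot: [-3.141, -0.0, -0.103]
force: [-0.1, -0.4, -0.4]
width: 0.0877
t 7.55 pos [0.4781 0.1179 0.1275] rpy [-3.1415e+00 -2.0000e-04 -1.0290e-01] F [-0.1 -0.4 -0.4] w 0.0877
rows [0.0033 0.0008 0.1734] [-0.0001 -0.0001 -0.0002]
```

View pics/w6.png

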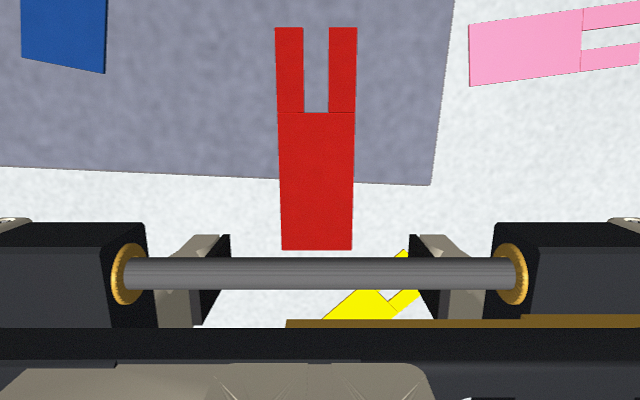

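The plate is centred between the open pads (columns 282–352, pads at 230 and 409). Lower past both sides, then close.

```bash
python3 -m inch '0 0.002 0 0.08 0 0 0;0 0.002 0 0.14 0 0 0;0 0.002 0 0.173 0 0 0;0 0.002 0 0.173 0 0 0'; python3 -m inch '0.3 0 0 0 0 0 0;0.4 0 0 0 0 0 0;0.5 0 0 0 0 0 0;0.6 0 0 0 0 0 0;0.8 0 0 0 0 0 0;1 0 0 0 0 0 0;1 0 0 0 0 0 0;1 0 0 0 0 0 0;1 0 0 0 0 0 0;1 0 0 0 0 0 0' 35
```

```text
t: 8.0
eef_pos: [0.4781, 0.1175, 0.0745]
ee_rot: [3.14, 0.002, -0.103]
force: [-0.3, 0.5, 0.3]
width: 0.0877
t: 9.0
eef_pos: [0.479, 0.1179, 0.0755]
ee_rot: [-3.142, -0.0, -0.103]
force: [0.2, -0.4, 0.4]
width: 0.0435
```

```bash
python3 -m inch '1 0 0 0 0 0 0;1 0 0 -0.015 0 0 0;1 0 0 -0.03 0 0 0;1 0 0 -0.06 0 0 0;1 0 0 -0.1 0 0 0;1 0 0 -0.15 0 0 0;1 0 0 -0.2 0 0 0;1 0 0 -0.2 0 0 0'
python3 - <<'E'
from h import *
from station import arm
s=arm.get_state();f=arm.grab_frame("wrist");pickle.dump((s,f),open("w7.pkl","wb"));cv2.imwrite("pics/w7.png",f["img"][...,::-1])
f=arm.grab_frame("scene");cv2.imwrite("pics/s7.png",cv2.resize(f["img"][120:320,240:500,::-1],None,fx=3,fy=3,interpolation=2))
E
```

```text
t: 9.8
eef_pos: [0.4803, 0.1186, 0.1384]
ee_rot: [-3.139, -0.004, -0.103]
force: [1.4, 0.5, 0.2]
width: 0.0436
```

View pics/w7.png

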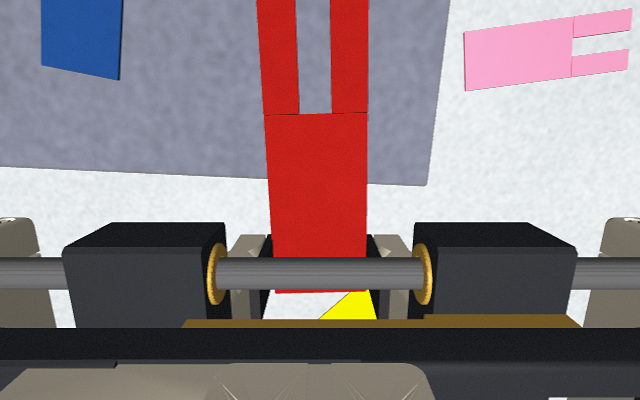

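View pics/s7.png

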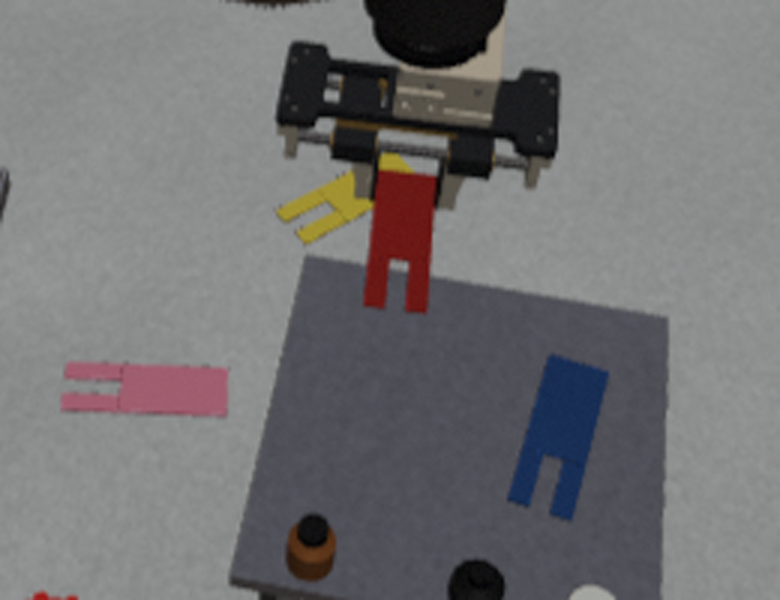

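Run:
```python
from h import *
s,f=pickle.load(open("w7.pkl","rb"));print(s["eef_pos"],s["ee_rot"])
for z in(0.143,0.146,0.149):
    P=wray(f,s,[(275,292),(366,292),(264,114),(368,114)],z);a=P[:2].mean(0);b=P[2:].mean(0)
    print(z,P.round(4)[:, :2].tolist(),"w",np.linalg.norm(P[0]-P[1]),np.linalg.norm(P[2]-P[3]),"len",np.linalg.norm(a-b),"yaw",np.arctan2(*(b-a)[[1,0]]))
a=-0.042;tx=np.array([np.cos(a),np.sin(a)]);print("tcp target",np.array([0.4915,-0.3115])-0.046*tx)
go((0.4803,0.1186,0.1384),-0.042)
```

```text
[0.4803313  0.11864734 0.13842339] [-3.13881546 -0.00388199 -0.10277419]
0.143 [[0.4626, 0.1411], [0.458, 0.0959], [0.5484, 0.1344], [0.5438, 0.0891]] w 0.04541921163731885 0.04548282869598103 len 0.08609004580181624 yaw -0.07820950548558205
0.146 [[0.4642, 0.1405], [0.4597, 0.0961], [0.5484, 0.1339], [0.5438, 0.0895]] w 0.04453542409181036 0.04459780326099583 len 0.0844148667855125 yaw -0.07820950548558178
0.149 [[0.4658, 0.1399], [0.4614, 0.0964], [0.5483, 0.1334], [0.5439, 0.0899]] w 0.04365163654630191 0.04371277782601061 len 0.08273968776920863 yaw -0.07820950548558193
tcp target [ 0.44554057 -0.30956857]
t 9.90 pos [0.479  0.118  0.1362] rpy [-3.1404e+00 -1.0000e-03 -1.0340e-01] F [-0.1  0.  -1.3] w 0.0438
rows [ 0.004  -0.0023 -0.0074] [-0.0011 -0.001  -0.0586]
```

The plate is level: both measured widths agree and the solid length comes out at about 85 mm. Carry it over to the tray at height.

```bash
python3 -m inch '1 0 0.04 0 0 0 0;1 0.003 0.12 0 0 0 -0.01;1 0.006 0.21 0 0 0 -0.02;1 0.01 0.3 0 0 0 -0.03;1 0.013 0.39 0 0 0 -0.04;1 0.016 0.48 0 0 0 -0.05;1 0.017 0.57 0 0 0 -0.06;1 0.017 0.65 0 0 0 -0.06;1 0.017 0.71 0 0 0 -0.06'
python3 -c "
from h import *
go((0.4455,-0.3096,0.1384),-0.042)"
```

```text
t: 10.8
eef_pos: [0.4607, -0.0964, 0.1348]
ee_rot: [3.141, 0.002, -0.041]
force: [0.3, -0.3, -0.8]
width: 0.044
t 10.80 pos [ 0.4607 -0.0964  0.1348] rpy [ 3.1413e+00  1.7000e-03 -4.1300e-02] F [ 0.3 -0.3 -0.8] w 0.044
rows [-0.0214  0.7123 -0.0118] [0.0003 0.0017 0.0007]
```

```bash
python3 -m inch '1 -0.002 0.08 0 0 0 0;1 -0.005 0.17 0 0 0 0;1 -0.008 0.26 0 0 0 0;1 -0.01 0.35 0 0 0 0;1 -0.013 0.44 0 0 0 0;1 -0.016 0.53 0 0 0 0;1 -0.02 0.61 0 0 0 0;1 -0.02 0.68 0 0 0 0;1 -0.02 0.71 0 0 0 0;1 -0.02 0.71 0 0 0 0;1 -0.02 0.71 0 0 0 0'
python3 - <<'E'
from h import *
from station import arm
go((0.4455,-0.3096,0.0075),-0.042)
f=arm.grab_frame("wrist");cv2.imwrite("pics/w8.png",f["img"][...,::-1])
f=arm.grab_frame("scene");cv2.imwrite("pics/s8.png",cv2.resize(f["img"][130:290,90:340,::-1],None,fx=3,fy=3,interpolation=2))
E
```

```text
t: 11.9
eef_pos: [0.4468, -0.3069, 0.135]
ee_rot: [-3.141, 0.001, -0.041]
force: [-0.4, -0.2, -1.0]
width: 0.0436
t 11.90 pos [ 0.4468 -0.3069  0.135 ] rpy [-3.1412e+00  1.0000e-03 -4.1000e-02] F [-0.4 -0.2 -1. ] w 0.0436
rows [-0.0036  0.0095  0.4251] [-0.0004  0.0009  0.001 ]
```

View pics/w8.png

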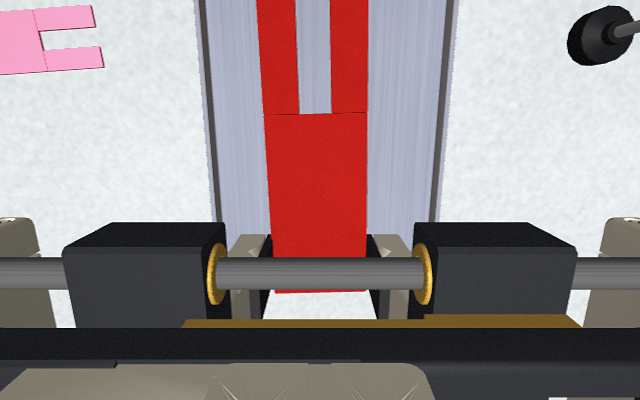

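View pics/s8.png

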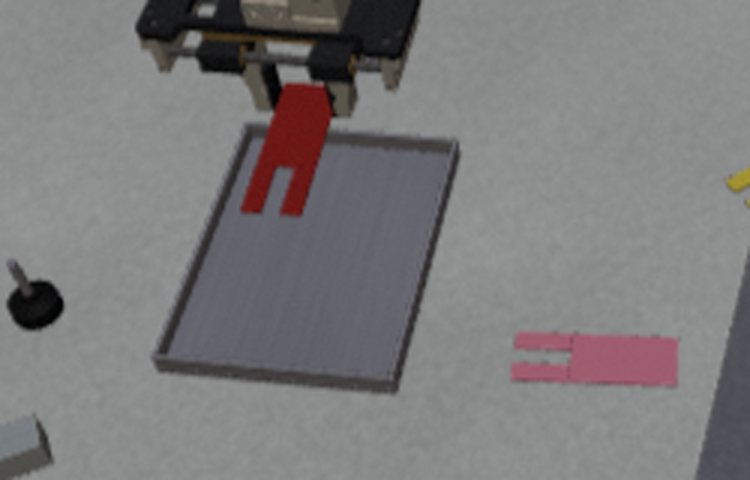

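The wrist view shows the plate between the tray walls (columns 215 and 437, plate 265–367), still level and clear of both ends. Lower.

```bash
python3 -m inch '1 -0.003 0.009 0.1 0 0 0;1 -0.003 0.009 0.2 0 0 0;1 -0.003 0.009 0.3 0 0 0;1 -0.003 0.009 0.36 0 0 0;1 -0.003 0.009 0.39 0 0 0;1 -0.003 0.009 0.405 0 0 0;1 -0.003 0.009 0.405 0 0 0;1 -0.003 0.009 0.405 0 0 0'; python3 -m inch '1 0 0 0.01 0 0 0;1 0 0 0.01 0 0 0;1 0 0 0.01 0 0 0'
```

```text
t: 12.8
eef_pos: [0.4472, -0.3099, 0.015]
ee_rot: [3.141, -0.002, -0.04]
force: [0.3, 0.8, -0.1]
width: 0.0439
t: 13.1
eef_pos: [0.4466, -0.3099, 0.0113]
ee_rot: [3.141, -0.001, -0.04]
force: [-0.1, -0.1, 0.4]
width: 0.0435
```

```bash
python3 -m inch '1 0 0 0.01 0 0 0;1 0 0 0.01 0 0 0;1 0 0 0.01 0 0 0'; python3 -m inch '1 0 0 0.005 0 0 0;1 0 0 0.005 0 0 0;1 0 0 0.005 0 0 0'; python3 -m inch '1 0 0 0.004 0 0 0;1 0 0 0.004 0 0 0'
```

```text
t: 13.4
eef_pos: [0.4463, -0.3098, 0.0079]
ee_rot: [-3.142, 0.0, -0.04]
force: [0.4, -0.2, -0.0]
width: 0.0438
t: 13.7
eef_pos: [0.4464, -0.3098, 0.0064]
ee_rot: [-3.142, 0.0, -0.04]
force: [0.5, -0.5, -1.1]
width: 0.0437
t: 13.9
eef_pos: [0.4463, -0.3097, 0.0052]
ee_rot: [-3.142, 0.0, -0.04]
force: [1.5, 1.1, -0.7]
width: 0.0436
```

The tips are about 1 mm above the floor and the plate's underside about 5–6 mm. Release slowly.

```bash
python3 -m inch '0.45 0 0 0 0 0 0;0.4 0 0 0 0 0 0;0.35 0 0 0 0 0 0;0.3 0 0 0 0 0 0;0.25 0 0 0 0 0 0;0.2 0 0 0 0 0 0;0.2 0 0 0 0 0 0' ; python3 -m inch '0.2 0 0 -0.05 0 0 0;0.2 0 0 -0.15 0 0 0;0.2 0 0 -0.3 0 0 0;0.2 0 0 -0.45 0 0 0;0.2 0 0 -0.5 0 0 0;0.2 -0.1 -0.1 -0.5 0 0 0;0.2 -0.1 -0.25 -0.5 0 0 0;0.2 -0.1 -0.4 -0.5 0 0 0;0.2 -0.1 -0.55 -0.5 0 0 0;0.2 -0.1 -0.7 -0.5 0 0 0;0.2 -0.1 -0.7 -0.5 0 0 0;0.2 -0.1 -0.7 -0.5 0 0 0'
python3 - <<'E'
from h import *
from station import arm
s=arm.get_state();print(s["t"],s["eef_pos"],s["width"],s["force"])
for n in("top","scene"):
    f=arm.grab_frame(n);cv2.imwrite(f"pics/{n}9.png",f["img"][...,::-1])
    near=proj(f,[0.4915,-0.3115,0.007])[0];print(n,near,"red",shim(f,"red",near,0.007))
    b=proj(f,[0.6464,0.2313,0.083])[0];print("blue",shim(f,"blue",b))
    m=mask(f,"red");n_,l,st,ce=cv2.connectedComponentsWithStats(m)
    z=f["range_z"];T=f["extrinsics"];k=min(range(1,n_),key=lambda i:np.hypot(*(ce[i]-near)) if st[i,4]>150 else 1e9)
    v,u=np.nonzero(cv2.erode((l==k).astype(np.uint8),np.ones((3,3))));d=z[v,u]
    P=np.c_[(u-f["cx"])/f["fx"]*d,-(v-f["cy"])/f["fy"]*d,-d];P=(P-T[:3,3])@T[:3,:3]
    A=np.c_[P[:,:2]-P[:,:2].mean(0),np.ones(len(P))];print("plane slope xy, z:",np.linalg.lstsq(A,P[:,2],rcond=None)[0])
E
```

```text
t: 14.6
eef_pos: [0.4464, -0.3098, 0.0053]
ee_rot: [3.142, -0.0, -0.04]
force: [-0.1, -0.1, -0.4]
width: 0.0696
t: 15.8
eef_pos: [0.4251, -0.0976, 0.1556]
ee_rot: [-3.141, -0.001, -0.037]
force: [-0.1, -0.5, 0.7]
width: 0.0702
15.8 [ 0.4250987  -0.09758084  0.15557634] 0.07016859935604074 [-0.13017246 -0.45953038  0.70452863]
top [448.54414837 211.12447469] red (array([ 0.49231769, -0.31023566]), array([ 40.65146637, 122.20043945]), np.float32(-0.8650506), array([439, 184,  20,  55, 759], dtype=int32))
blue (array([0.64593964, 0.23067276]), array([ 41.86020279, 126.28671265]), np.float32(-17.058462), array([182, 107,  37,  61, 976], dtype=int32))
plane slope xy, z: [0.1091705  3.22019613 0.01449023]
scene [196.18971973 213.78252646] red (array([ 0.49303375, -0.31002304]), array([ 41.38649368, 124.56306458]), np.float32(-1.026153), array([182, 195,  29,  41, 564], dtype=int32))
blue (array([0.64695508, 0.23182605]), array([ 43.12635422, 127.76296234]), np.float32(-17.019745), array([410, 239,  32,  54, 908], dtype=int32))
plane slope xy, z: [0.00740792 0.00010474 0.00836979]
```

View pics/scene9.png

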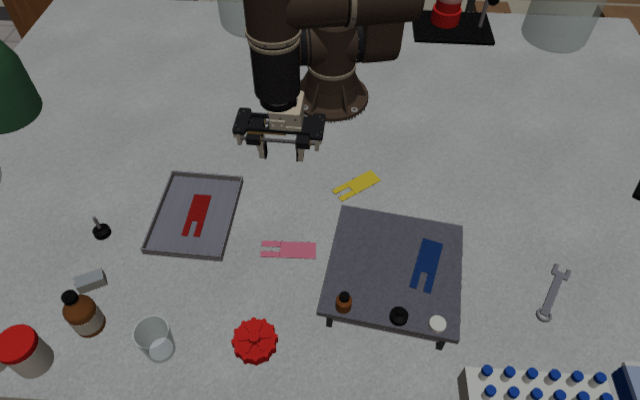

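View pics/top9.png

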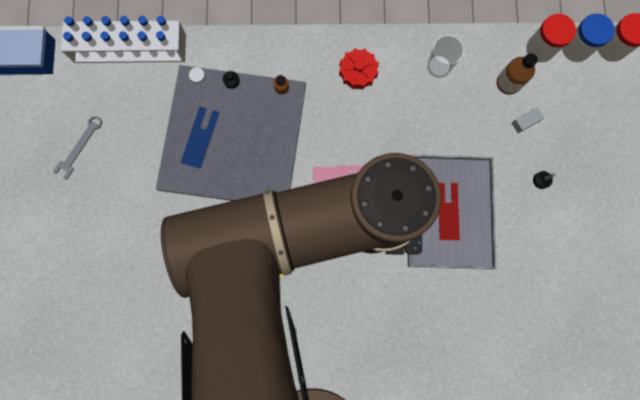

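Both views show the red plate flat in the tray, at scene (196,216) and top (449,211). The scene depth fit gives a slope below 1% and a height of about 8 mm against 7 expected. The blue plate is unmoved. Let the arm settle, then hand in.

```bash
python3 -m inch '0.2 0 0 0 0 0 0;0.2 0 0 0 0 0 0;0.2 0 0 0 0 0 0'; python3 -c "
from station import arm
print(arm.job_done())"
```

```text
t: 16.2
eef_pos: [0.4248, -0.0996, 0.1552]
ee_rot: [3.141, 0.0, -0.042]
force: [-0.7, 0.3, 0.8]
width: 0.0701
the job is handed in; nothing more can be done
None
```

The red shim lies flat in the steel tray, and I handed the job in at 16.2 s with the arm clear of everything.

- **Slide:** I dragged it under the shut fingertips with about 5–8 N, a little over the suggested 5 N, until it overhung by about 44 mm, a third of its length.
- **Grasp:** I took it by its two long sides, about 19 mm in from the solid end. It stayed level while I carried it.
- **Release:** I let go with the fingertips about 1 mm above the tray floor. The shim's underside was then an estimated 5–6 mm above the floor.

**Last checks:**
- **Position:** Both views put the shim's centre near (0.492, -0.310), turned about 1°. The tray's centre was measured near (0.4915, -0.3115).
- **Flatness:** The scene camera's depth fit gave a slope under 1% and a top height of 8.4 mm, against 7 mm expected. That is within the calibration error.
- **Blue shim:** It had not moved, to within 1 mm.
- **Disagreement:** The top camera's depth fit gave a nonsense slope in y (3.2) at 14.5 mm height. I put this down to the arm covering part of that view and did not use it.

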